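# Raise the telescopic height pointer to its second stop

## Task

On the iron stand, first turn the telescopic pointer, still fully down, anticlockwise (seen from above) until its red blade lies against the wooden measuring stick. Then squeeze the walnut head so that its yellow thumb button is pressed, draw it straight up past the first stop to the second stop (the top end of its travel), with the blade still against the stick, and finish while holding it there, for a spring pulls it back down if it is let go. Leave the brass masses, tongs, plumb bob and dish where they are.

Things in the scene. Friction and masses are not known exactly. Their poses are not given: they have to be found in the camera images.
- stand: Fixed iron foot plate 260 x 100 x 12 mm. Origin on the bench under the vertical mast axis; x points from mast to measuring stick, z up. The wooden stick (26 mm wide, 8 thick, top 500 mm up) stands in a small clamp 158 mm from the mast along +x. The mast is a tube 26 mm across (collar 31 mm), top 118 mm up; a 16 mm brass rod slides in it and carries the head.
- grip (a point): Where to grip the walnut head: on the mast axis, mid-height of the yellow button, 154 mm up when down. x along the blade away from the mast, y out of the button, z up. Head: 28 mm along x, z -32 to +22 mm; plain cheek at y=-14 mm, button face (24 wide, 28 high) at y=+20, pressed in +14: fingers closing along y, centred on this point, press it (34 mm, then 28). Gripping across x does not.
- blade_tip (a point): The free end of the red blade, at its middle height: 170 mm from the mast axis along x of grip and 26 mm lower than it. The blade is a thin flat bar fixed to the head, 160 mm long, 3 mm thick, 12 mm high.
- pointer_head: The walnut head with blade and button, as above. Origin on the mast axis at the underside of the head, 32 mm below grip, same axes.
- turn (a joint): Rotation of tube, head and blade about the mast axis, rad, growing anticlockwise seen from above. 1.2 = end stop: blade against the stick (x of grip along x of stand); starts between 0 and 0.6. Light friction (about 0.04 N m), stays where left; turns whether or not the button is pressed.
- draw (a joint): How far the rod is drawn up, m: 0 = down, 0.051 = first stop, 0.100 = second stop, the hard end. A catch blocks the rise at 0.0015 and at the first stop unless the button is in; held in, it passes both freely. Spring and weight pull down with about 4 to 6 N; the second stop has no catch: let go there, it drops to about 0.068.
- thumb (a joint): How far the yellow thumb button is pressed, m: 0 = out, 0.006 = fully in. The catch is free from 0.004 on. The button's spring takes 2 N to start and 5 N fully in.
- mass_a: Loose brass cylinder mass 44 mm across, 56 mm high with its knob; origin under its centre. Leave alone.
- mass_b: Loose brass cylinder mass 34 mm across, 44 mm high; origin under its centre. Leave alone.
- mass_c: Loose brass cylinder mass 28 mm across, 38 mm high; origin under its centre. Leave alone.
- tongs: Loose steel tongs with walnut handles, lying flat, about 206 x 56 x 16 mm, length along x; origin on the bench under the rivet. Leave alone.
- plumb_bob: Nickel-plated plumb bob point down in a loose wooden block 50 x 50 mm, 70 mm high in all; origin under the block's centre. Leave alone.
- dish: Loose grey enamel dish 110 mm across, 28 mm high; origin under its centre. Leave alone.

How it is judged:
On the way, in this order (a step that is already met when the one before it is completed fails the run):
1. the pointer, still down, is turned until the blade lies against the stick (value of joint turn above 1.13 rad and value of joint draw below 0.01 m), for 0.1 s.
2. with the button pressed the head is drawn up past the first stop, the blade still against the stick (value of joint draw above 0.06 m and value of joint thumb above 0.003 m and value of joint turn above 1.12 rad), for 0.05 s.
At the end, for the whole second after the job is handed in: The robot's fingers still hold the head (more than 1 N of contact) at the second stop, drawn up within 5 mm of 100 mm and not moving, with the blade against the stick within 0.07 rad (value of joint draw between 0.095 and 0.105 m and value of joint turn above 1.13 rad and velocity of joint draw between -0.01 and 0.01 m/s and contact force between pointer_head and the fingers above 1 N); the arm keeps its last pose, push and grip.
It fails at once if a brass mass, the tongs, the plumb bob or the dish is shifted by more than 20 mm (distance of any of mass_a, mass_b, mass_c, tongs, plumb_bob, dish from where it was at the start of the episode above 0.02 m).
It also fails if it takes over 35 s, if anything falls off the work surface, if the arm or the gripper's body presses on something with over 40 N, if the wrist force passes 120 N, or if a joint passes its speed limit or range.

## Robot

A 7-joint arm with a two-finger parallel gripper is mounted at the origin on the work surface. World frame = base frame: x ahead of the robot, y to its left, z up, the work surface at z = 0. Lengths are in m, angles in rad, forces in N, time in s.
With the tool pointing down it reaches from about 0.4 to 0.875 m from the base axis. Payload 6.5 kg.
Tool frame: the origin (TCP) lies at the very end of the fingers, on their centre line; the grasp point (between the pads) lies behind it (r.hold_point_z is the z of the grasp point in the tool frame, in m); z points along the fingers, y is the direction in which the jaws open and shut (so a half turn about z gives the same grasp; the last joint's range is limited). The gripper opens to 88 mm and grips with 3 to 60 N. Pads are 18 mm wide; open, the fingers measure 123 mm over their backs; the gripper's body (75 mm by 187 mm) begins 45 mm behind the grasp point.
Start: joints at [-1.299, 0.536, -0.004, 1.538, 0.003, 1.067, -0.071], TCP at [0.215, 0.613, 0.239] pointing down, gripper open.
Joint ranges: [-2.7, 2.7], [-0.37, 2.16], [-1.27, 1.26], [0.24, 2.4], [-1.31, 4.45], [0.19, 1.91], [-2.76, 2.76]. Speed limits (rad/s): [2.39, 2.39, 3.14, 3.14, 3.14, 3.14, 3.14].

## Interface

Orientations are given as a unit quaternion [x, y, z, w].
In Python, from cell import r gives the robot as it stands.
- The arm moves only by the shell command python3 -m creep 'ROWS' [FORCE]. ROWS is JSON, a list of rows, each an object of numbers: "jaw": the opening, from 0 (shut) to 1 (fully open); "x", "y", "z": the shift along the tool's x, y, z in units of 10 cm (1.0 is 10 cm); "roll": the turn about the tool's z in units of 90 degrees (1.0 is 90 degrees). A call has 1 to 8 rows; each row is the pose to reach, as a shift and turn from the pose measured when the call began, along the tool's axes at that moment; what a row does not reach only later rows make up. A row lasts 1/12 s, in which the tool goes at most 41.7 mm and 7.16 degrees, less where a joint would pass 70% of its speed; a pose out of reach is approached as far as the arm can. A call with a number of a shift or a turn outside -1 to 1 is refused whole. A call with a gripper value outside its range is refused whole. The fingers move at their own pace and stop on an object; FORCE is the grip in N (left out, the last holds). Time passes only in rows, so rows that repeat a pose let the fingers close. It gives the time, the measured TCP pose, the force and the opening at its end, in the units of the state.
- r.sense(): the state, without advancing time (a new reading comes with each control period).
- r.read_camera(name): name is "scene" or "top" or "wrist"; returns the picture (384x512x3 uint8, blue, green, red); there is no depth.
- r.camera_model(name): a dict with "camera_matrix" (3x3 intrinsics, pixels), "camera_from_world" (4x4, takes a point from world to camera coordinates); the wrist camera has in their place "T_tool_cam" (4x4, takes a point from camera to tool coordinates, whose origin is the TCP and whose axes are the flange's). Camera axes: x right, y down, z forward; pixel columns grow to the right and rows downward; lengths in m; the calibration is good to about 2 mm. The wrist camera is an equidistant fisheye: a pixel r from the principal point sees the ray r / f radians off the axis. A picture is of the moment at which its call begins: read the wrist's pose just before it. camera_model takes no time and is no camera call.
- r.sign_off(): hands the job in, once; it reports no verdict.
The state is a dict: "clock": time; "q": joint angles; "joint_vel": joint speeds; "joint_efforts": joint torques, N m; "eef_pos": TCP position; "orientation": TCP orientation; "ft_force": force on the tool from outside, world axes, zero at the start; "ft_torque": the same for the moment, N m; "grip_width": finger opening in m.
Only numpy, scipy, OpenCV 4.12 (cv2) and the standard library are available. Lean on these libraries where they do the work, as an engineer would, in place of code of your own. Each camera call takes 0.05 s, during which the arm holds its last target.

## Working session

There is one attempt and no reset: what is moved stays moved. The work goes in short steps, Python scripts to look and compute and a shell command to move; the robot and the scene stay as the last step left them, time stands still between calls to the robot, and variables do not carry over. Pictures are saved under pics/ and viewed, and the job is handed in when it is done.

```bash
ls; mkdir -p pics; python3 - <<'E'
from cell import r
import cv2
print(r.sense()); print(r.hold_point_z)
for n in ("scene","top","wrist"):
    m=r.camera_model(n); print(n,m)
    cv2.imwrite(f"pics/{n}0.png",r.read_camera(n))
E
```

```text
pics
{'clock': 0.0, 'q': array([-1.29919448,  0.53715908, -0.00449019,  1.53885022,  0.0026192 ,
        1.06730359, -0.07118581]), 'joint_vel': array([-0.00016164, -0.00020902,  0.00015296,  0.00035642,  0.00024879,
       -0.0001312 , -0.00158262]), 'joint_efforts': array([-2.36923197e-04, -5.70965266e+01,  9.90644172e-01, -2.51616257e+01,
       -5.62349043e-02,  1.75941596e-02,  1.40727352e-04]), 'eef_pos': array([0.21520831, 0.61269365, 0.23785212]), 'orientation': array([ 1.68030101e-01,  9.85781492e-01, -8.52816072e-04, -8.63605375e-05]), 'ft_force': array([-0.8622239 ,  0.66291859,  0.15714897]), 'ft_torque': array([-0.02115069, -0.00758579, -0.02090785]), 'grip_width': 0.08833123254632037}
-0.0187
scene {'camera_matrix': array([[464.44967881,   0.        , 257.69809943],
       [  0.        , 464.44967881, 187.36152206],
       [  0.        ,   0.        ,   1.        ]]), 'camera_from_world': array([[-0.81341873,  0.58167158, -0.0028537 ,  0.47607192],
       [ 0.30068634,  0.41627474, -0.85808104, -0.06360959],
       [-0.49793343, -0.69883725, -0.51350637,  1.52992633],
 
[... 340 characters left out ...]
, -0.02249057, -0.08069023,  0.60334636],
       [ 0.08075198, -0.00184933, -0.99673251,  1.02443134],
       [ 0.        ,  0.        ,  0.        ,  1.        ]])}
wrist {'camera_matrix': array([[297.31863964,   0.        , 258.915797  ],
       [  0.        , 297.31863964, 192.64885988],
       [  0.        ,   0.        ,   1.        ]]), 'T_tool_cam': array([[-1.39872038e-04, -9.65872257e-01, -2.59018847e-01,
         6.67651010e-02],
       [ 9.99999985e-01, -1.61070351e-04,  6.06185497e-05,
         6.11905320e-04],
       [-1.00270032e-04, -2.59018835e-01,  9.65872265e-01,
        -1.45235087e-01],
       [ 0.00000000e+00,  0.00000000e+00,  0.00000000e+00,
         1.00000000e+00]])}
```

View pics/scene0.png

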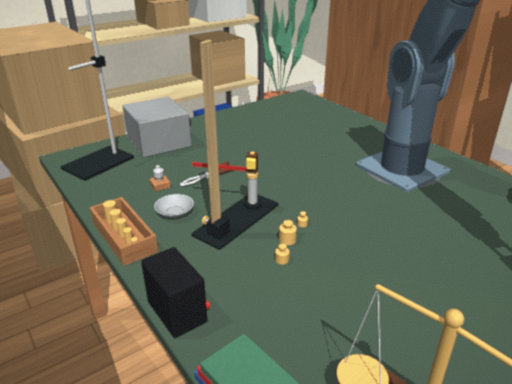

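View pics/top0.png

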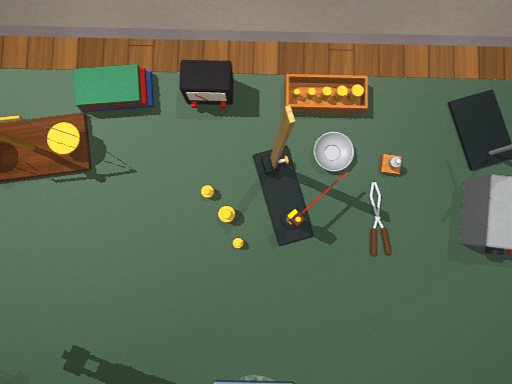

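View pics/wrist0.png

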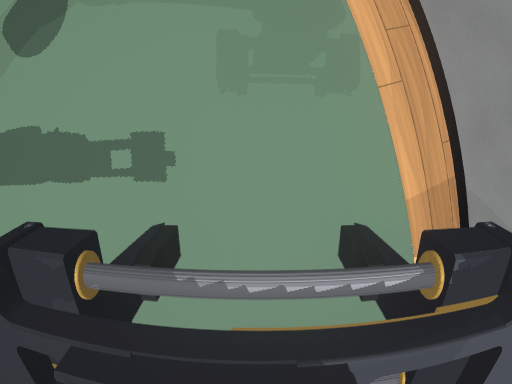

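```bash
python3 - <<'E'
import cv2
a=cv2.imread("pics/top0.png")[90:260,235:405]; cv2.imwrite("pics/topz.png",cv2.resize(a,None,fx=3.5,fy=3.5,interpolation=cv2.INTER_CUBIC))
a=cv2.imread("pics/scene0.png")[130:250,180:300]; cv2.imwrite("pics/scenez.png",cv2.resize(a,None,fx=5,fy=5,interpolation=cv2.INTER_CUBIC))
E
```

```text
(no output)
```

View pics/topz.png

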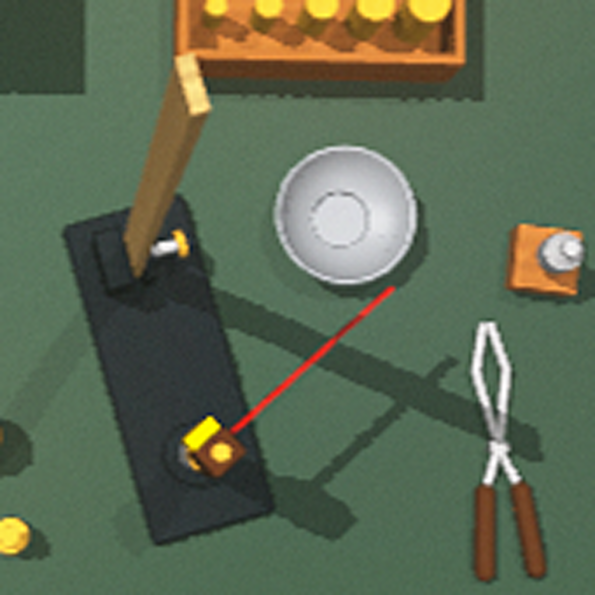

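View pics/scenez.png

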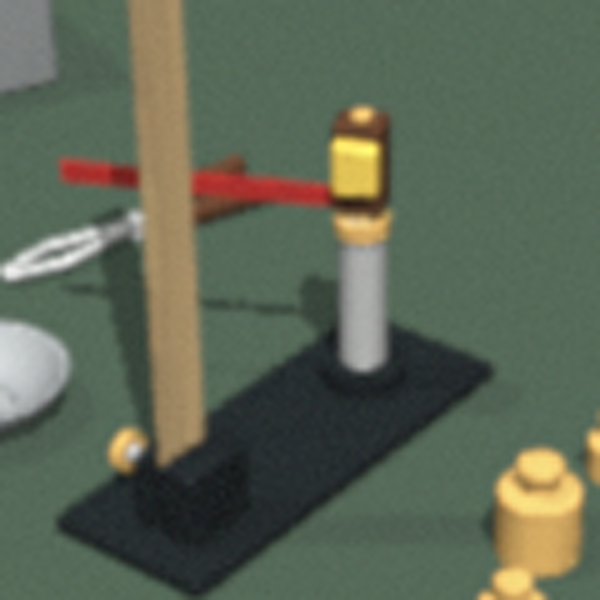

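```bash
cat > fit.py <<'E'
import numpy as np
from scipy.optimize import least_squares
from cell import r
M={n:r.camera_model(n) for n in("top","scene")}
def proj(n,p):
    m=M[n];c=m["camera_from_world"]@np.append(p,1);u=m["camera_matrix"]@c[:3];return u[:2]/u[2]
T=lambda u,v:(u/3.5+235-0.36,v/3.5+90-0.36)
S=lambda u,v:(u/5+180-.4,v/5+130-.4)
def Rz(a):return np.array([[np.cos(a),-np.sin(a),0],[np.sin(a),np.cos(a),0],[0,0,1]])
def model(p):
    x,y,a,t,x0=p
    o=np.array([x,y,0]);G=Rz(a+t-1.2);F=Rz(a)
    L=[]
    for sx,sy,uv in((1,1,(65,228)),(1,-1,(180,197)),(-1,-1,(272,508)),(-1,1,(155,545))):
        L.append(("top",o+F@[x0+.13*sx,.05*sy,.012],T(*uv)))
    for sx,sy,uv in((1,1,(195,595)),(1,-1,(60,522)),(-1,-1,(400,325)),(-1,1,(490,370))):
        L.append(("scene",o+F@[x0+.13*sx,.05*sy,.010],S(*uv)))
    L+= [("top",o+G@[.17,0,.132],T(391,288)),("scene",o+G@[.17,0,.128],S(63,170)),
     ("top",o+[0,0,.182],T(221,452)),("scene",o+[0,0,.182],S(362,112)),
     ("scene",o+G@[0,.02,.154],S(357,168)),("top",o+F@[.158,.0055,.5],T(193,85))]
    return L
def res(p): return np.concatenate([proj(n,P)-uv for n,P,uv in model(p)])
s=least_squares(res,[.45,-.1,.3,.3,.08],loss="soft_l1")
if __name__=="__main__":
    np.set_printoptions(precision=4,suppress=True);print(s.x);print(s.fun.reshape(-1,2))
    x,y,a,t,_=s.x
    print("blade dir",np.degrees(a+t-1.2),"final",np.degrees(a))
E
python3 fit.py
```

```text
[ 0.5364 -0.0893  0.3006  0.0855  0.0717]
[[-1.2828 -1.0295]
 [ 0.7004 -1.9908]
 [ 1.4494  0.2175]
 [-0.5568 -0.1267]
 [ 1.2073 -0.9269]
 [-0.7737 -0.7822]
 [-7.521  -3.0201]
 [ 1.9924 -1.1114]
 [ 0.1069 -0.2192]
 [ 0.8063  0.0804]
 [-0.2109 -0.531 ]
 [ 0.9181 -0.7052]
 [ 0.4888  0.9118]
 [-0.0724 -0.126 ]]
blade dir -46.631023663455 final 17.22473553286846
```

```bash
R='[{"jaw":1,"x":-1,"y":-1},{"jaw":1,"x":-1,"y":-1},{"jaw":1,"x":-1,"y":-1},{"jaw":1,"x":-1,"y":-1}]'; python3 -m creep '[{"jaw":1,"x":-1,"y":-1,"z":0},{"jaw":1,"x":-1,"y":-1,"z":0},{"jaw":1,"x":-1,"y":-1,"z":0},{"jaw":1,"x":-1,"y":-1,"z":0},{"jaw":1,"x":-1,"y":-1,"z":0}]'
```

```text
$[0]: bad value
```

```bash
python3 -m creep '[{"jaw":1,"x":-1,"y":-1,"z":0,"roll":0},{"jaw":1,"x":-1,"y":-1,"z":0,"roll":0},{"jaw":1,"x":-1,"y":-1,"z":0,"roll":0},{"jaw":1,"x":-1,"y":-1,"z":0,"roll":0},{"jaw":1,"x":-1,"y":-1,"z":0,"roll":0}]'
```

```text
clock: 0.57
eef_pos: [0.2798, 0.4806, 0.2381]
orientation: [0.171, 0.985, -0.002, 0.001]
ft_force: [-0.1, -0.5, -0.4]
grip_width: 0.0881
```

```bash
for i in 1; do python3 -m creep '[{"jaw":1,"x":-1,"y":-1,"z":0,"roll":0},{"jaw":1,"x":-1,"y":-1,"z":0,"roll":0},{"jaw":1,"x":-1,"y":-1,"z":0,"roll":0},{"jaw":1,"x":-1,"y":-1,"z":0,"roll":0}]'; done; python3 -m creep '[{"jaw":1,"x":-1,"y":-1,"z":0,"roll":0},{"jaw":1,"x":-1,"y":-1,"z":0,"roll":0},{"jaw":1,"x":-1,"y":-1,"z":0,"roll":0},{"jaw":1,"x":-1,"y":-1,"z":0,"roll":0},{"jaw":1,"x":-1,"y":-1,"z":0,"roll":0}]'
```

```text
clock: 0.9
eef_pos: [0.3418, 0.3492, 0.2386]
orientation: [0.173, 0.985, -0.003, 0.001]
ft_force: [0.5, 0.2, 0.8]
grip_width: 0.088
clock: 1.32
eef_pos: [0.4038, 0.2171, 0.2395]
orientation: [0.176, 0.984, -0.003, 0.002]
ft_force: [0.5, -0.3, -0.7]
grip_width: 0.0881
```

```bash
cat > go.py <<'E'
import sys,numpy as np
from scipy.spatial.transform import Rotation as Ro
from cell import r
def rel(p,yaw=None):
    s=r.sense();R=Ro.from_quat(s["orientation"]).as_matrix()
    d=R.T@(np.array(p)-s["eef_pos"])*10
    a=np.degrees(np.arctan2(R[1,1],R[0,1]))
    print("clock",s["clock"],"pos",s["eef_pos"].round(4),"shift",d.round(3),"tool y at",a.round(2),"tilt",R[:,2].round(4),"F",s["ft_force"].round(2),"w",round(s["grip_width"],4),"q",s["q"].round(2))
    if yaw is not None: print("roll",((a-yaw+180)%360-180)/90)
if __name__=="__main__": rel([float(v) for v in sys.argv[1:4]],float(sys.argv[4]))
E
python3 go.py .536 -.089 .24 -46.6
```

```text
clock 1.3167 pos [0.4038 0.2171 0.2395] shift [-2.301 -2.413  0.019] tool y at 69.72 tilt [ 0.0019 -0.007  -1.    ] F [ 0.51 -0.32 -0.72] w 0.0881 q [-0.73  0.21  0.15  2.03 -0.03  0.91  0.66]
roll 1.2924041643189532
```

```bash
python3 -m creep '[{"jaw":1,"x":-0.3,"y":-0.3,"z":0,"roll":0.07},{"jaw":1,"x":-0.6,"y":-0.6,"z":0,"roll":0.14},{"jaw":1,"x":-1,"y":-1,"z":0,"roll":0.21},{"jaw":1,"x":-1,"y":-1,"z":0,"roll":0.28},{"jaw":1,"x":-1,"y":-1,"z":0,"roll":0.35}]'; python3 go.py .536 -.089 .24 -46.6
```

```text
clock: 1.73
eef_pos: [0.465, 0.0853, 0.2408]
orientation: [0.442, 0.897, -0.003, 0.003]
ft_force: [-0.2, 1.0, 0.1]
grip_width: 0.0882
clock 1.7333 pos [0.465  0.0853 0.2408] shift [-1.814 -0.5    0.025] tool y at 37.59 tilt [ 0.0036 -0.0084 -1.    ] F [-0.2   1.03  0.07] w 0.0882 q [-0.57  0.23  0.34  2.01 -0.09  0.91  0.46]
roll 0.9354025061679693
```

```bash
python3 -m creep '[{"jaw":1,"x":-0.3,"y":-0.1,"z":0,"roll":0.07},{"jaw":1,"x":-0.6,"y":-0.2,"z":0,"roll":0.14},{"jaw":1,"x":-0.9,"y":-0.25,"z":0,"roll":0.21},{"jaw":1,"x":-0.9,"y":-0.25,"z":0,"roll":0.28},{"jaw":1,"x":-0.9,"y":-0.25,"z":0,"roll":0.35},{"jaw":1,"x":-0.9,"y":-0.25,"z":0,"roll":0.42}]'; python3 go.py .536 -.089 .24 -46.6
```

```text
clock: 2.23
eef_pos: [0.5008, 0.0001, 0.2415]
orientation: [0.71, 0.704, -0.002, 0.004]
ft_force: [1.2, 0.9, -0.3]
grip_width: 0.0875
clock 2.2333 pos [5.008e-01 1.000e-04 2.415e-01] shift [-0.888  0.359  0.024] tool y at -0.46 tilt [ 0.0037 -0.0082 -1.    ] F [ 1.15  0.95 -0.26] w 0.0875 q [-0.51  0.3   0.5   1.95 -0.17  0.93  0.06]
roll 0.5126631515215495
```

```bash
python3 -m creep '[{"jaw":1,"x":-0.3,"y":0.1,"z":0,"roll":0.07},{"jaw":1,"x":-0.6,"y":0.2,"z":0,"roll":0.14},{"jaw":1,"x":-0.88,"y":0.36,"z":0,"roll":0.21},{"jaw":1,"x":-0.88,"y":0.36,"z":0,"roll":0.28},{"jaw":1,"x":-0.88,"y":0.36,"z":0,"roll":0.35},{"jaw":1,"x":-0.88,"y":0.36,"z":0,"roll":0.42},{"jaw":1,"x":-0.88,"y":0.36,"z":0,"roll":0.5},{"jaw":1,"x":-0.88,"y":0.36,"z":0,"roll":0.51}]'; python3 go.py .536 -.089 .14 -46.6; python3 - <<'E'
from cell import r
import cv2
for n in ("scene","wrist","top"): cv2.imwrite(f"pics/{n}1.png",r.read_camera(n))
E
```

```text
clock: 2.9
eef_pos: [0.5369, -0.0861, 0.242]
orientation: [0.929, 0.371, 0.0, 0.004]
ft_force: [-0.6, -1.2, -0.4]
grip_width: 0.0881
clock 2.9 pos [ 0.5369 -0.0861  0.242 ] shift [-0.023  0.006  1.02 ] tool y at -46.48 tilt [ 0.0035 -0.0081 -1.    ] F [-0.63 -1.22 -0.38] w 0.0881 q [-0.47  0.41  0.7   1.85 -0.31  0.98 -0.45]
roll 0.0013329069412135494
```

View pics/wrist1.png

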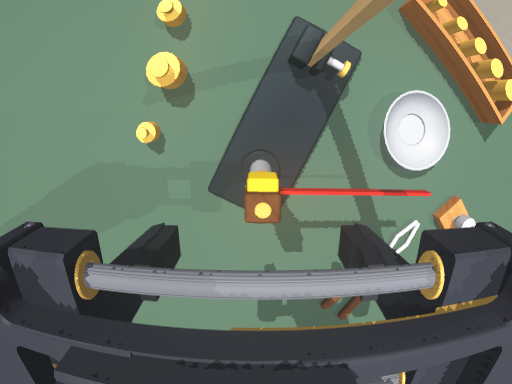

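View pics/scene1.png

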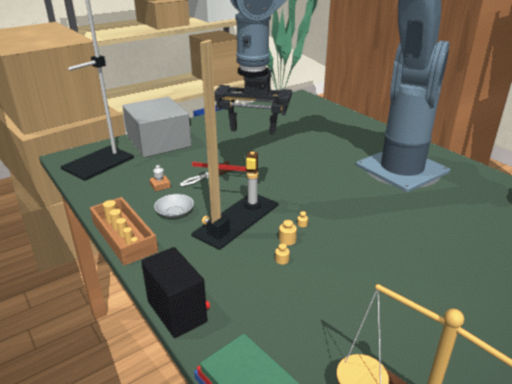

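View pics/top1.png

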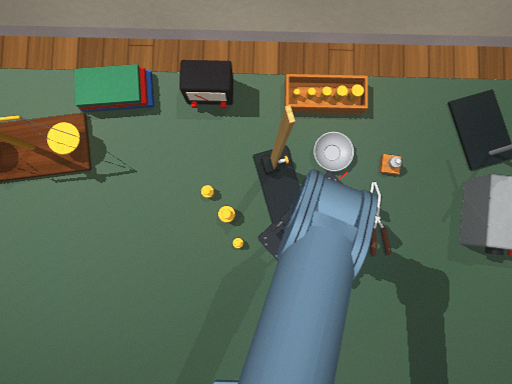

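Wrist view: knob at (263,210), blade tip at (430,193), button at (263,182); the blade runs along the jaw direction. I'll check the mast position with the fisheye model.

```bash
cat > wr.py <<'E'
import numpy as np
from scipy.spatial.transform import Rotation as Ro
from cell import r
def ray(u,v,z):
    m=r.camera_model("wrist");K=m["camera_matrix"];s=r.sense()
    a=np.array([u-K[0,2],v-K[1,2]])/K[0,0];t=np.linalg.norm(a)
    d=np.append(a/t*np.sin(t),np.cos(t));Tc=m["T_tool_cam"]
    R=Ro.from_quat(s["orientation"]).as_matrix()
    c=s["eef_pos"]+R@Tc[:3,3];D=R@Tc[:3,:3]@d
    return c+D*(z-c[2])/D[2]
E
python3 - <<'E'
from wr import ray
import numpy as np
k=ray(263,210,.182);t=ray(430,193,.132);print(k,t,np.degrees(np.arctan2(*(t-k)[1::-1])),np.linalg.norm((t-k)[:2]))
E
```

```text
[ 0.53728339 -0.09009267  0.182     ] [ 0.65426276 -0.21335102  0.132     ] -46.497170999219506 0.1699317300434421
```

```bash
python3 go.py .537 -.0895 .141 -46.5;  python3 -m creep '[{"jaw":1,"x":-0.02,"y":0.01,"z":0.2,"roll":0},{"jaw":1,"x":-0.02,"y":0.02,"z":0.4,"roll":0},{"jaw":1,"x":-0.02,"y":0.02,"z":0.7,"roll":0},{"jaw":1,"x":-0.02,"y":0.02,"z":0.95,"roll":0},{"jaw":1,"x":-0.02,"y":0.02,"z":1.0,"roll":0},{"jaw":1,"x":-0.02,"y":0.02,"z":1.0,"roll":0}]'; python3 go.py .537 -.0895 .141 -46.5; python3 - <<'E'
from cell import r
import cv2
for n in ("scene","wrist"): cv2.imwrite(f"pics/{n}2.png",r.read_camera(n))
E
```

```text
clock 3.05 pos [ 0.5365 -0.0869  0.2422] shift [-0.011  0.014  1.012] tool y at -46.07 tilt [ 0.0036 -0.0081 -1.    ] F [-0.65  1.17  0.06] w 0.0885 q [-0.47  0.41  0.7   1.85 -0.31  0.98 -0.44]
roll 0.004829890408286828
clock: 3.55
eef_pos: [0.5358, -0.0901, 0.141]
orientation: [0.927, 0.375, -0.001, 0.004]
ft_force: [0.6, -0.6, 0.0]
grip_width: 0.0883
clock 3.55 pos [ 0.5358 -0.0901  0.141 ] shift [ 0.013  0.004 -0.   ] tool y at -45.95 tilt [ 3.0e-04 -7.8e-03 -1.0e+00] F [ 0.61 -0.56  0.04] w 0.0883 q [-0.38  0.56  0.61  1.93 -0.43  0.79 -0.34]
roll 0.006146909796431209
```

View pics/wrist2.png

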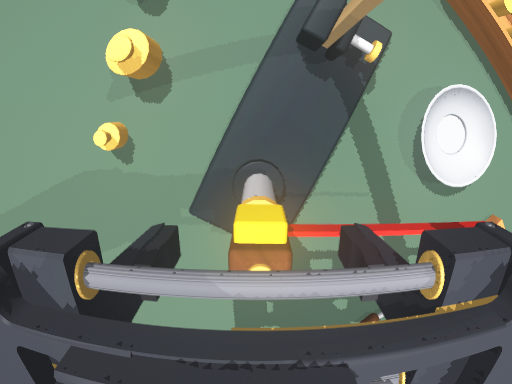

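View pics/scene2.png

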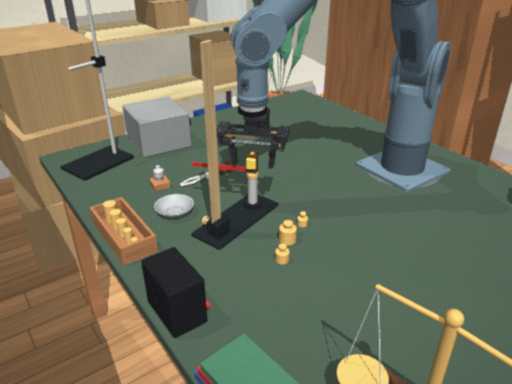

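The head sits centred between the fingers, at about (260,240), and the blade passes below them. Now I'll close across x so the button stays out.

```bash
python3 -m creep '[{"jaw":0.2,"x":0.013,"y":0,"z":0,"roll":0},{"jaw":0.2,"x":0.013,"y":0,"z":0,"roll":0},{"jaw":0.2,"x":0.013,"y":0,"z":0,"roll":0},{"jaw":0.2,"x":0.013,"y":0,"z":0,"roll":0},{"jaw":0.2,"x":0.013,"y":0,"z":0,"roll":0},{"jaw":0.2,"x":0.013,"y":0,"z":0,"roll":0}]' 12;  python3 go.py .537 -.0895 .141 17.2
```

```text
clock: 4.15
eef_pos: [0.5386, -0.0897, 0.1435]
orientation: [0.927, 0.375, 0.001, 0.005]
ft_force: [0.4, 1.0, -0.2]
grip_width: 0.0506
clock 4.15 pos [ 0.5386 -0.0897  0.1435] shift [-0.01  -0.013  0.025] tool y at -46.0 tilt [ 0.0052 -0.0081 -1.    ] F [ 0.41  1.04 -0.23] w 0.0506 q [-0.38  0.55  0.61  1.92 -0.43  0.79 -0.34]
roll -0.7021746352614787
```

```bash
python3 -m creep '[{"jaw":0.2,"x":-0.01,"y":-0.01,"z":0.02,"roll":0},{"jaw":0.2,"x":-0.01,"y":-0.01,"z":0.02,"roll":0},{"jaw":0.2,"x":-0.01,"y":-0.01,"z":0.02,"roll":0},{"jaw":0.2,"x":-0.01,"y":-0.01,"z":0.02,"roll":0},{"jaw":0.2,"x":-0.01,"y":-0.01,"z":0.02,"roll":0},{"jaw":0.2,"x":-0.01,"y":-0.01,"z":0.02,"roll":0}]' 12;  python3 go.py .537 -.0895 .141 17.2
```

```text
clock: 4.65
eef_pos: [0.5374, -0.0902, 0.1414]
orientation: [0.927, 0.374, 0.001, 0.005]
ft_force: [3.2, -2.3, -4.0]
grip_width: 0.0278
clock 4.65 pos [ 0.5374 -0.0902  0.1414] shift [ 0.002 -0.008  0.004] tool y at -46.02 tilt [ 0.0057 -0.0089 -0.9999] F [ 3.2  -2.29 -4.01] w 0.0278 q [-0.38  0.56  0.61  1.93 -0.43  0.78 -0.34]
roll -0.7023945668145853
```

```bash
python3 -m creep '[{"jaw":0.2,"x":0,"y":0,"z":0.01,"roll":-0.05},{"jaw":0.2,"x":0,"y":0,"z":0.01,"roll":-0.1},{"jaw":0.2,"x":0,"y":0,"z":0.01,"roll":-0.15},{"jaw":0.2,"x":0,"y":0,"z":0.01,"roll":-0.2},{"jaw":0.2,"x":0,"y":0,"z":0.01,"roll":-0.25},{"jaw":0.2,"x":0,"y":0,"z":0.01,"roll":-0.3},{"jaw":0.2,"x":0,"y":0,"z":0.01,"roll":-0.35},{"jaw":0.2,"x":0,"y":0,"z":0.01,"roll":-0.35}]' 14;  python3 go.py .537 -.0898 .141 17.2
```

```text
clock: 5.32
eef_pos: [0.5379, -0.0904, 0.1412]
orientation: [0.79, 0.613, 0.0, 0.005]
ft_force: [-0.6, -0.8, 6.9]
grip_width: 0.028
clock 5.3167 pos [ 0.5379 -0.0904  0.1412] shift [ 0.004 -0.01   0.002] tool y at -14.37 tilt [ 0.0067 -0.0084 -0.9999] F [-0.58 -0.82  6.86] w 0.028 q [-0.28  0.52  0.46  1.92 -0.32  0.76  0.12]
roll -0.35073490969184606
```

```bash
python3 -m creep '[{"jaw":0.2,"x":0,"y":0,"z":0,"roll":-0.05},{"jaw":0.2,"x":0,"y":0,"z":0,"roll":-0.1},{"jaw":0.2,"x":0,"y":0,"z":0,"roll":-0.15},{"jaw":0.2,"x":0,"y":0,"z":0,"roll":-0.2},{"jaw":0.2,"x":0,"y":0,"z":0,"roll":-0.25},{"jaw":0.2,"x":0,"y":0,"z":0,"roll":-0.3},{"jaw":0.2,"x":0,"y":0,"z":0,"roll":-0.35},{"jaw":0.2,"x":0,"y":0,"z":0,"roll":-0.36}]';  python3 go.py .537 -.0898 .141 17.2; python3 -m creep '[{"jaw":0.2,"x":0,"y":0,"z":0,"roll":-0.02},{"jaw":0.2,"x":0,"y":0,"z":0,"roll":-0.03},{"jaw":0.2,"x":0,"y":0,"z":0,"roll":-0.03}]'; python3 go.py .537 -.0898 .141 17.2; python3 - <<'E'
from cell import r
import cv2
print(r.sense()["ft_torque"])
for n in ("scene","wrist"): cv2.imwrite(f"pics/{n}3.png",r.read_camera(n))
E
```

```text
clock: 5.98
eef_pos: [0.5381, -0.0903, 0.1413]
orientation: [0.587, 0.809, -0.001, 0.005]
ft_force: [1.2, -0.8, 0.4]
grip_width: 0.0282
clock 5.9833 pos [ 0.5381 -0.0903  0.1413] shift [ 0.009 -0.009  0.003] tool y at 18.05 tilt [ 0.0073 -0.008  -0.9999] F [ 1.24 -0.79  0.35] w 0.0282 q [-0.17  0.5   0.32  1.92 -0.21  0.75  0.59]
roll 0.009490306253826158
clock: 6.23
eef_pos: [0.5381, -0.0905, 0.1413]
orientation: [0.569, 0.822, -0.001, 0.005]
ft_force: [2.0, -0.4, -0.1]
grip_width: 0.0286
clock 6.2333 pos [ 0.5381 -0.0905  0.1413] shift [ 0.01  -0.008  0.003] tool y at 20.58 tilt [ 0.0074 -0.0078 -0.9999] F [ 2.04 -0.38 -0.07] w 0.0286 q [-0.16  0.5   0.31  1.92 -0.2   0.75  0.62]
roll 0.037602851767313594
[-0.10090879 -0.20600003 -0.50914396]
```

View pics/wrist3.png

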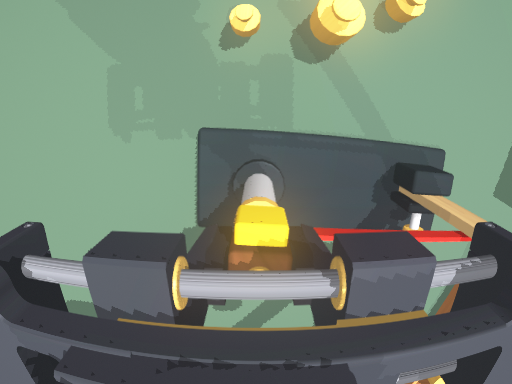

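View pics/scene3.png

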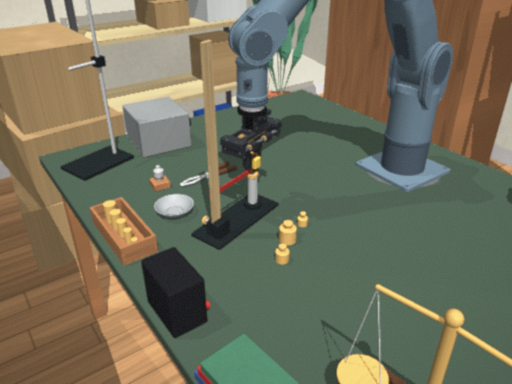

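```bash
python3 - <<'E'
from wr import ray
import numpy as np,cv2
a=ray(320,232,.134);b=ray(468,235.5,.134);print(a,b,np.degrees(np.arctan2(*(b-a)[1::-1])),np.degrees(np.arctan2(*(a-[.5372,-.09,0])[1::-1])),np.degrees(np.arctan2(*(b-[.5372,-.09,0])[1::-1])))
# plate edges
for p,q in (((204,128),(443,150)),): 
    a=ray(*p,.012);b=ray(*q,.012);print(a,b,np.degrees(np.arctan2(*(b-a)[1::-1])))
i=cv2.imread("pics/wrist3.png")[140:320,290:512];cv2.imwrite("pics/w3z.png",cv2.resize(i,None,fx=3.3,fy=3.3,interpolation=cv2.INTER_CUBIC))
i=cv2.imread("pics/scene3.png")[130:250,180:300];cv2.imwrite("pics/s3z.png",cv2.resize(i,None,fx=5,fy=5,interpolation=cv2.INTER_CUBIC))
E
```

```text
[ 0.56930355 -0.07530236  0.134     ] [ 0.67290474 -0.04426245  0.134     ] 16.678719938803003 24.599249511042455 18.62573332517093
[ 0.47201021 -0.0573025   0.012     ] [0.70811769 0.0151493  0.012     ] 17.05912475584219
```

View pics/w3z.png

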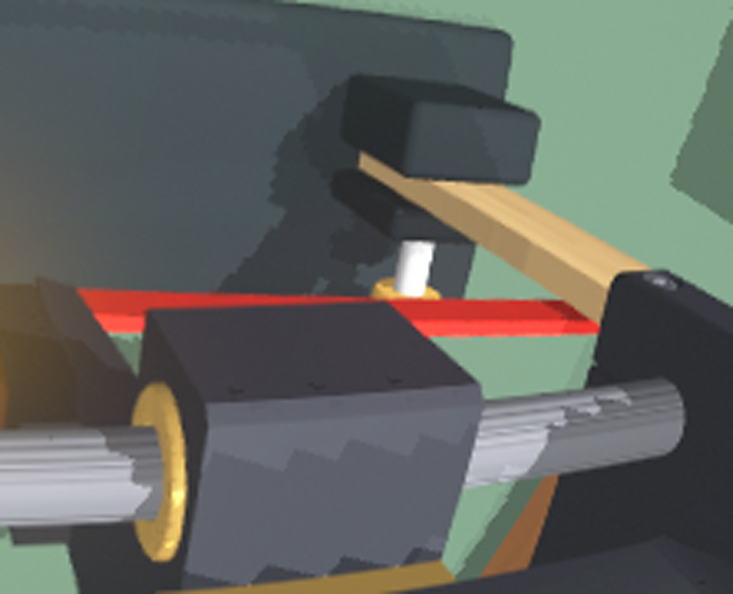

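View pics/s3z.png

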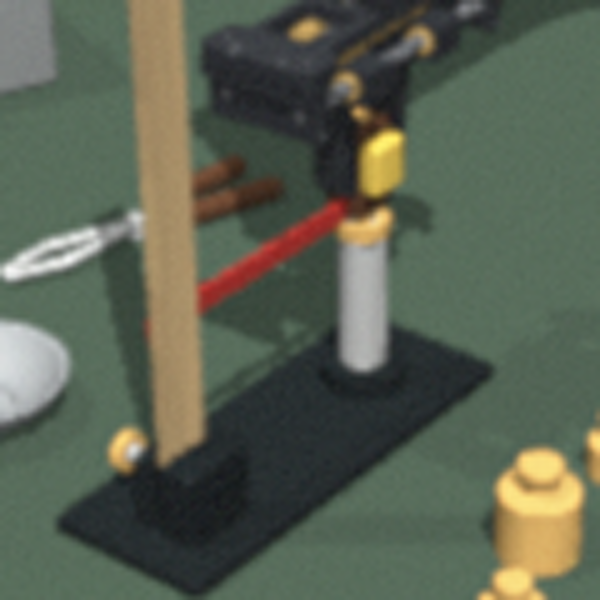

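The blade now runs along the stand's x, at 16.7° against 17.1° for the plate edge, and meets the stick. The wrist torque also shows the end stop. Next I'll open, roll 90° and regrip across the button.

```bash
python3 -m creep '[{"jaw":1,"x":0,"y":0,"z":0,"roll":0},{"jaw":1,"x":0,"y":0,"z":0,"roll":0},{"jaw":1,"x":0,"y":0,"z":0,"roll":0},{"jaw":1,"x":0,"y":0,"z":0,"roll":0},{"jaw":1,"x":0,"y":0,"z":0,"roll":0},{"jaw":1,"x":0,"y":0,"z":0,"roll":0},{"jaw":1,"x":0,"y":0,"z":0,"roll":0}]'; python3 go.py .5373 -.09 .141 107.1;python3 -m creep '[{"jaw":1,"x":0,"y":0,"z":0,"roll":-0.07},{"jaw":1,"x":0,"y":0,"z":0,"roll":-0.14},{"jaw":1,"x":0,"y":0,"z":0,"roll":-0.21},{"jaw":1,"x":0,"y":0,"z":0,"roll":-0.28},{"jaw":1,"x":0,"y":0,"z":0,"roll":-0.35},{"jaw":1,"x":0,"y":0,"z":0,"roll":-0.42},{"jaw":1,"x":0,"y":0,"z":0,"roll":-0.49},{"jaw":1,"x":0,"y":0,"z":0,"roll":-0.49}]';  python3 go.py .5373 -.09 .135 107.1
```

```text
clock: 6.92
eef_pos: [0.5381, -0.0904, 0.1413]
orientation: [0.569, 0.822, -0.001, 0.005]
ft_force: [-1.0, 0.7, 0.0]
grip_width: 0.073
clock 6.9167 pos [ 0.5381 -0.0904  0.1413] shift [ 0.007 -0.006  0.003] tool y at 20.61 tilt [ 0.0072 -0.008  -0.9999] F [-0.96  0.74  0.05] w 0.073 q [-0.16  0.5   0.31  1.92 -0.2   0.75  0.62]
roll -0.9610210535952711
clock: 7.58
eef_pos: [0.538, -0.0906, 0.1413]
orientation: [0.217, 0.976, -0.003, 0.004]
ft_force: [0.2, -0.8, 0.3]
grip_width: 0.0874
clock 7.5833 pos [ 0.538  -0.0906  0.1413] shift [0.01  0.003 0.063] tool y at 64.9 tilt [ 0.0073 -0.0079 -0.9999] F [ 0.16 -0.79  0.32] w 0.0874 q [-0.01  0.49  0.11  1.91 -0.07  0.74  1.27]
roll -0.468882219730447
```

```bash
python3 -m creep '[{"jaw":1,"x":0,"y":0,"z":0,"roll":-0.07},{"jaw":1,"x":0.01,"y":0,"z":0,"roll":-0.14},{"jaw":1,"x":0.01,"y":0,"z":0,"roll":-0.21},{"jaw":1,"x":0.01,"y":0,"z":0,"roll":-0.28},{"jaw":1,"x":0.01,"y":0,"z":0,"roll":-0.35},{"jaw":1,"x":0.01,"y":0,"z":0,"roll":-0.42},{"jaw":1,"x":0.01,"y":0,"z":0.03,"roll":-0.47},{"jaw":1,"x":0.01,"y":0,"z":0.05,"roll":-0.47}]';  python3 go.py .5373 -.09 .136 107.1; python3 - <<'E'
from cell import r
import cv2
for n in ("scene","wrist"): cv2.imwrite(f"pics/{n}4.png",r.read_camera(n))
i=cv2.imread("pics/scene4.png")[130:250,180:300];cv2.imwrite("pics/s4z.png",cv2.resize(i,None,fx=5,fy=5,interpolation=cv2.INTER_CUBIC))
E
```

```text
clock: 8.25
eef_pos: [0.5371, -0.0904, 0.1362]
orientation: [-0.149, 0.989, -0.004, 0.003]
ft_force: [0.7, -0.5, 0.6]
grip_width: 0.0882
clock 8.25 pos [ 0.5371 -0.0904  0.1362] shift [-0.003  0.003  0.002] tool y at 107.16 tilt [ 0.0073 -0.0077 -0.9999] F [ 0.68 -0.5   0.61] w 0.0882 q [ 0.14  0.49 -0.07  1.9   0.06  0.74  1.9 ]
roll 0.0006860184112269963
```

View pics/wrist4.png

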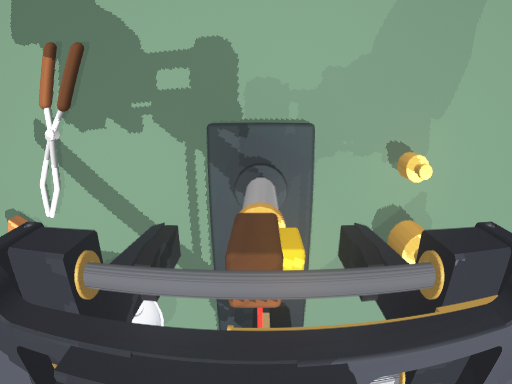

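View pics/s4z.png

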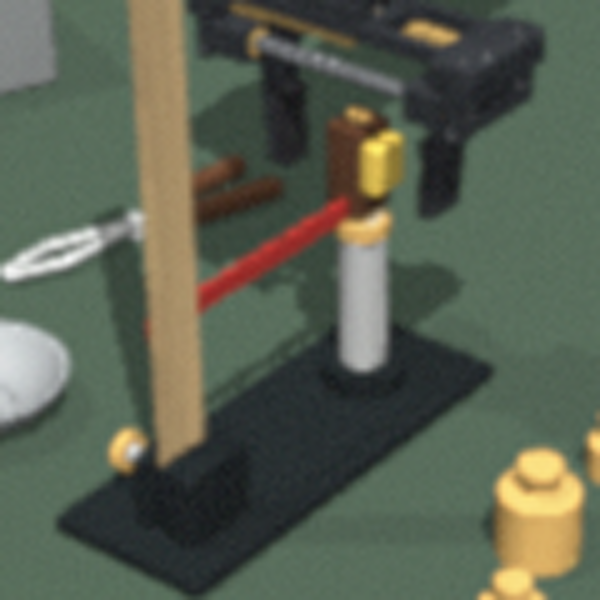

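The blade is still on the stick and the jaws straddle cheek and button, at about (240,245) and (292,248). Squeezing now.

```bash
python3 -m creep '[{"jaw":0.2,"x":0,"y":0,"z":0,"roll":0},{"jaw":0.2,"x":0,"y":0,"z":0,"roll":0},{"jaw":0.2,"x":0,"y":0,"z":0,"roll":0},{"jaw":0.2,"x":0,"y":0,"z":0,"roll":0},{"jaw":0.2,"x":0,"y":0,"z":0,"roll":0},{"jaw":0.2,"x":0,"y":0,"z":0,"roll":0},{"jaw":0.2,"x":0,"y":0,"z":0,"roll":0},{"jaw":0.2,"x":0,"y":0,"z":0,"roll":0}]' 30; python3 -m creep '[{"jaw":0.2,"x":0,"y":0,"z":0,"roll":0},{"jaw":0.2,"x":0,"y":0,"z":0,"roll":0},{"jaw":0.2,"x":0,"y":0,"z":0,"roll":0},{"jaw":0.2,"x":0,"y":0,"z":0,"roll":0},{"jaw":0.2,"x":0,"y":0,"z":0,"roll":0}]';python3 go.py .5373 -.09 .136 107.1
```

```text
clock: 9.02
eef_pos: [0.5367, -0.09, 0.1359]
orientation: [-0.147, 0.989, -0.004, 0.003]
ft_force: [-0.4, 2.8, -0.6]
grip_width: 0.0369
clock: 9.43
eef_pos: [0.5369, -0.0903, 0.1359]
orientation: [-0.147, 0.989, -0.004, 0.003]
ft_force: [0.9, -0.1, -1.2]
grip_width: 0.0274
clock 9.4333 pos [ 0.5369 -0.0903  0.1359] shift [-0.005  0.001 -0.001] tool y at 106.91 tilt [ 0.0065 -0.0076 -0.9999] F [ 0.88 -0.12 -1.22] w 0.0274 q [ 0.13  0.49 -0.07  1.9   0.06  0.74  1.89]
roll -0.002104689849788757
```

Width 27.4 mm, so the button is in. Drawing up half way.

```bash
python3 go.py .5369 -.0903 .236 107.1; python3 -m creep '[{"jaw":0.2,"x":0,"y":0,"z":-0.1,"roll":-0.01},{"jaw":0.2,"x":0,"y":0,"z":-0.2,"roll":-0.01},{"jaw":0.2,"x":0,"y":0,"z":-0.3,"roll":-0.01},{"jaw":0.2,"x":0,"y":0,"z":-0.4,"roll":-0.01},{"jaw":0.2,"x":0,"y":0,"z":-0.4,"roll":-0.01}]' 35;python3 go.py .5369 -.0903 .236 107.1
```

```text
clock 9.4333 pos [ 0.5369 -0.0903  0.1359] shift [-0.004 -0.009 -1.001] tool y at 106.91 tilt [ 0.0065 -0.0076 -0.9999] F [ 0.88 -0.12 -1.22] w 0.0274 q [ 0.13  0.49 -0.07  1.9   0.06  0.74  1.89]
roll -0.002104689849788757
clock: 9.85
eef_pos: [0.5367, -0.0903, 0.178]
orientation: [-0.154, 0.988, -0.004, 0.003]
ft_force: [1.9, -1.1, -3.5]
grip_width: 0.0279
clock 9.85 pos [ 0.5367 -0.0903  0.178 ] shift [-0.005 -0.006 -0.58 ] tool y at 107.75 tilt [ 0.0076 -0.0079 -0.9999] F [ 1.87 -1.09 -3.5 ] w 0.0279 q [ 0.14  0.43 -0.08  1.88  0.05  0.83  1.91]
roll 0.007242905161414607
```

```bash
python3 -m creep '[{"jaw":0.2,"x":0,"y":0,"z":-0.1,"roll":0},{"jaw":0.2,"x":0,"y":0,"z":-0.2,"roll":0},{"jaw":0.2,"x":0,"y":0,"z":-0.3,"roll":0},{"jaw":0.2,"x":0,"y":0,"z":-0.4,"roll":0},{"jaw":0.2,"x":0,"y":0,"z":-0.5,"roll":0},{"jaw":0.2,"x":0,"y":0,"z":-0.55,"roll":0},{"jaw":0.2,"x":0,"y":0,"z":-0.57,"roll":0},{"jaw":0.2,"x":0,"y":0,"z":-0.57,"roll":0}]';python3 go.py .5369 -.0903 .236 107.1
```

```text
clock: 10.52
eef_pos: [0.5366, -0.0902, 0.2354]
orientation: [-0.154, 0.988, -0.005, 0.004]
ft_force: [4.4, -3.7, -5.0]
grip_width: 0.0276
clock 10.5167 pos [ 0.5366 -0.0902  0.2354] shift [-0.003 -0.002 -0.006] tool y at 107.74 tilt [ 0.0085 -0.0084 -0.9999] F [ 4.38 -3.72 -5.  ] w 0.0276 q [ 0.14  0.36 -0.08  1.83  0.04  0.95  1.92]
roll 0.007143242908809574
```

```bash
python3 -m creep '[{"jaw":0.2,"x":0,"y":0,"z":-0.015,"roll":0},{"jaw":0.2,"x":0,"y":0,"z":-0.02,"roll":0},{"jaw":0.2,"x":0,"y":0,"z":-0.02,"roll":0},{"jaw":0.2,"x":0,"y":0,"z":-0.02,"roll":0}]';python3 go.py .5369 -.0903 .236 107.1; python3 - <<'E'
from cell import r
import cv2
for n in ("scene","wrist"): cv2.imwrite(f"pics/{n}5.png",r.read_camera(n))
print(r.sense()["ft_torque"],r.sense()["joint_vel"].round(4))
i=cv2.imread("pics/scene5.png")[90:240,150:300];cv2.imwrite("pics/s5z.png",cv2.resize(i,None,fx=4,fy=4,interpolation=cv2.INTER_CUBIC))
E
```

```text
clock: 10.85
eef_pos: [0.5364, -0.0903, 0.236]
orientation: [-0.154, 0.988, -0.005, 0.003]
ft_force: [7.7, -3.0, -12.5]
grip_width: 0.0275
clock 10.85 pos [ 0.5364 -0.0903  0.236 ] shift [-0.005 -0.002  0.   ] tool y at 107.74 tilt [ 0.0079 -0.0083 -0.9999] F [  7.69  -3.05 -12.49] w 0.0275 q [ 0.14  0.36 -0.08  1.83  0.04  0.95  1.92]
roll 0.007131495916084734
[-0.4050611  -1.33113318 -0.31822811] [ 0.0002  0.002  -0.0015  0.001   0.0005  0.0007  0.0012]
```

View pics/s5z.png

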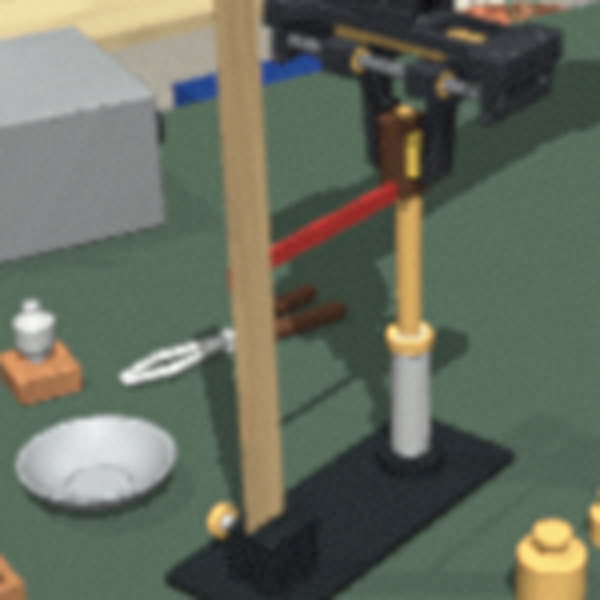

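View pics/wrist5.png

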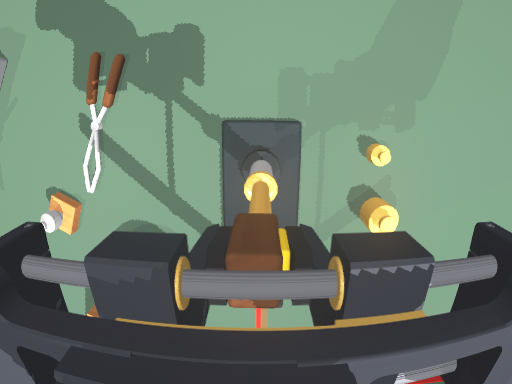

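The rod is fully drawn and the blade is on the stick. The downward force jumped from 5 to 12.5 N over the last 0.6 mm, which is the hard stop. Handing in.

```bash
python3 go.py .5369 -.0903 .236 107.1; python3 -c "
from cell import r
print(r.sign_off())"
```

```text
clock 10.95 pos [ 0.5364 -0.0902  0.2361] shift [-0.004 -0.002  0.001] tool y at 107.75 tilt [ 0.0079 -0.0083 -0.9999] F [  6.93  -2.63 -12.21] w 0.0269 q [ 0.14  0.36 -0.08  1.83  0.04  0.95  1.92]
roll 0.00721605689457571
the job is handed in; nothing more can be done
None
```

The pointer is turned against the stick, drawn up to the second stop and held there. I handed the job in at 10.95 s; no verdict is reported.

- **Turn:** I gripped the head across x, which leaves the button out, and turned it about 64° anticlockwise while it was still down. The blade then read 16.7° against 17.1° for the stand. A wrist torque of about 0.5 N m also showed it was on the end stop.
- **Squeeze and draw:** I regripped across the button, with the jaws at about 27 mm, so it was fully in. I then drew the head up 100 mm. The downward force rose from 5 N to about 12 N at the top, which is the hard stop, and it was still about 12 N at the last reading.
- **Last checks:** The last pictures show the rod fully out and the blade on the stick. The tongs and plumb bob, and the dish and masses where visible, looked undisturbed; I judged that by eye and did not measure it.
- **Discrepancies:** The jaw reading was 0.5 to 1 mm under the nominal 28 mm, and the tool was tilted about 0.6°. While holding, the wrist also carried a side force of about 7 N. None of these checks failed.

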